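Finish the crib of wood in the table smoker and hold its hood half open for lighting

ROBOT

A 6-joint arm with a two-finger parallel gripper is mounted at the origin on a cart in front of the work surface, level with it; the furniture and walls round the work are solid. World frame = base frame: x ahead of the robot, y to its left, z up, the work surface at z = 0. Lengths are in m, angles in rad, forces in N, time in s.
With the tool pointing down it reaches from about 0.325 to 0.875 m from the base axis. Payload 4.4 kg.
Tool frame: the origin (TCP) lies midway between the tips of the shut fingers; the grasp point (between the pads) lies 19 mm behind it; z points along the fingers, y is the line along which they close (so a half turn about z gives the same grasp; the last joint's range is limited). The gripper opens to 85 mm and grips with 20 to 120 N. Pads are 22 mm wide; open, the fingers measure 114 mm over their backs; the gripper's body (76 mm by 85 mm) begins 54 mm behind the grasp point. The pads swing forward as they close: fully open they stand 13 mm farther back than shut.
Start: joints at [0.975, 0.207, 1.542, -0, 1.393, -0.15], TCP at [0.248, 0.519, 0.231] pointing down, gripper open.
Joint ranges: [-2.73, 2.73], [-0.86, 2.22], [0.23, 2.46], [-1.11, 4.25], [0.08, 2.63], [-2.82, 2.82]. Speed limits (rad/s): [2.79, 2.79, 3.14, 3.14, 3.14, 3.14].

INTERFACE

Orientations are given as a 3x3 rotation matrix whose columns are the frame's x, y, z axes.
In Python, from cell import get_obs, camera, camera_info, job_done gives the robot as it stands.
- The arm moves only by the tool jog_arm, never from a script. Its argument "plan" is a list of rows, each a list of 7 numbers: the shift along the tool's x, y, z scaled (see below), then the turn, a rotation vector about the tool's x, y, z scaled (see below), then the opening, from 0 (shut) to 1 (fully open). A call has 1 to 12 rows; each row is the pose to reach, as a shift and turn from the pose commanded when the call began, along the tool's axes at that moment; what a row does not reach only later rows make up. The controller multiplies each number of a shift by 0.2 m and each number of a turn by pi/2 rad. A row lasts 1/12 s, in which the tool goes at most 41.7 mm and 7.16 degrees, less where a joint would pass 70% of its speed; a pose out of reach is approached as far as the arm can. A call with a number of a shift or a turn outside -1 to 1 is refused whole. A call with a gripper value outside its range is refused whole. The fingers move at their own pace and stop on an object; "newtons" is the grip in N (left out, the last holds). Time passes only in rows, so rows that repeat a pose let the fingers close. It gives the time, the measured TCP pose, the force, the opening and the grip force at its end, in the units of the state.
- get_obs(): the state, without advancing time (a new reading comes with each control period).
- camera(name): name is "scene" or "top" or "wrist"; returns (picture, depth): 480x640x3 uint8, blue, green, red; 480x640 float32, m along the optical axis (not along the pixel's ray), 0 where there is no reading.
- camera_info(name): a dict with "camera_matrix" (3x3 intrinsics, pixels), "k1" (the pictures are not rectified: a ray, as slopes to the right and down, at radius r is drawn at 1 + k1 r^2 times it, then the intrinsics apply), "R" (3x3) and "t" (3): a world point X has camera coordinates R X + t. Camera axes: x right, y down, z forward; pixel columns grow to the right and rows downward; lengths in m; the calibration is good to about 2 mm. A picture is of the moment at which its call begins: read the wrist's pose just before it. camera_info takes no time and is no camera call; for the wrist camera it gives the pose at the moment of the call.
- job_done(): hands the job in; it is judged then, once.
The state is a dict: "clock": time; "qpos": joint angles; "qd": joint speeds; "tau": joint torques, N m; "tcp_pos": TCP position; "orientation": TCP orientation; "contact_force": force on the tool from outside, world axes, zero at the start; "ft_torque": the same for the moment, N m; "opening": opening from 0.0 (shut) to 1.0 (fully open); "gripper_force": force on a finger pad.
Only numpy, scipy, OpenCV 4.12 (cv2) and the standard library are available. Lean on these libraries where they do the work, as an engineer would, in place of code of your own. Each camera call takes 0.05 s, during which the arm holds its last target. There are 200 camera calls.

TASK

In the steel table smoker a crib of smoking wood is begun, two sticks one way and two across them: lay the two sticks from the worktop on top as the third layer, the same way round as the bottom pair and straight above it, without upsetting the ones laid already. Then take the hood, which leans back open, by its wooden handle, lower it to 60 degrees from shut, so that it keeps the draught off while the cook still gets a lighter in, and finish there still holding it: it would fall shut if let go. Do not let it drop, and do not disturb the other things on the worktop.

Things in the scene. Friction and masses are not known exactly. Their poses are not given: they have to be found in the camera images.
- smoker: Steel table smoker, fixed: open-topped box 182 mm deep (x) by 232 mm wide (y), walls 3 mm, rim 70 mm high, wire carrying loops 25 mm out at both sides. Origin on the worktop under the box's centre; x points from its front to the hinge at its back, z up. Third-layer sticks belong along x, centred at x 0, y +40 and -40 mm, undersides 46 mm above the worktop (on the second layer).
- smoker_floor (a point): Centre of the fire box's inner floor, 14 mm above the worktop.
- hood_hinge (a point): Middle of the hood's hinge line, which runs along the smoker's y axis at the back, 97.5 mm behind the box's centre and 73 mm above the worktop.
- hood (a joint): Hinge of the smoker's hood (steel lid 242 mm wide, 197 mm from hinge to front edge, 0.4 to 0.65 kg), rad: 0 shut (level), grows as it opens; at its stop, 1.85 (106 degrees), it leans back open by its weight. Almost no friction: below about 1.5 it falls shut by itself. 60 degrees is 1.047.
- hood_grip (a point): Middle of the hood's round wooden handle, 16 mm thick, 92 mm long, parallel to the hinge, between two steel arms; its centre stands 42 mm beyond the hood's front edge. At hood angle a it lies 239 cos a - 6 sin a mm in front of the hinge (smoker's -x) and 239 sin a + 6 cos a mm above it: about 300 mm above the worktop when the hood leans back.
- stick_a: Plain smoking-wood stick, 130 x 22 x 16 mm, about 35 g. Origin at the centre of its underside; its x axis runs along its length, z up (16 mm thick). Lies flat on the free worktop to the robot's right of the smoker; to be laid in the third layer (either place).
- stick_b: Plain smoking-wood stick, 130 x 22 x 16 mm, about 35 g. Origin at the centre of its underside; its x axis runs along its length, z up (16 mm thick). Lies flat on the worktop farther right; to be laid in the third layer (either place).
- low_left: Plain smoking-wood stick, 130 x 22 x 16 mm, about 35 g. Origin at the centre of its underside; its x axis runs along its length, z up (16 mm thick). Bottom layer, on the left (+y) side, already laid along the smoker's x axis on its floor.
- low_right: Plain smoking-wood stick, 130 x 22 x 16 mm, about 35 g. Origin at the centre of its underside; its x axis runs along its length, z up (16 mm thick). Bottom layer, on the right (-y) side, already laid along the smoker's x axis.
- cross_back: Plain smoking-wood stick, 130 x 22 x 16 mm, about 35 g. Origin at the centre of its underside; its x axis runs along its length, z up (16 mm thick). Second layer, hinge side, already laid along the smoker's y axis across the bottom pair, 40 mm behind the box's centre; its top is 46 mm above the worktop.
- cross_front: Plain smoking-wood stick, 130 x 22 x 16 mm, about 35 g. Origin at the centre of its underside; its x axis runs along its length, z up (16 mm thick). Second layer, front side, already laid along the smoker's y axis across the bottom pair, 40 mm in front of the box's centre; its top is 46 mm above the worktop.
- timer: Bystander: round kitchen timer with an orange dial, 68 mm across, 57 mm high; origin at the centre of its underside.
- tape: Bystander: roll of masking tape lying flat, 98 mm across, 25 mm high; origin at the centre of its underside.
- spray: Bystander: orange cooking-spray can, 61 mm across, 194 mm high; origin at the centre of its underside.
- spice: Bystander: spice jar with a green cap, 46 mm across, 106 mm high; origin at the centre of its underside.
Things that resemble listed ones, but are neither listed nor needed, are in the scene too. Leave any pink or turquoise look-alike of the stick_b alone.

How it is judged:
On the way, in this order (a step that is already met when the one before it is completed fails the run):
1. both sticks lie released on the crib as its third layer, the layers below still in place ((((x of stick_a in the frame of smoker between -0.02 and 0.02 m and y of stick_a in the frame of smoker between 0.025 and 0.055 m and z of stick_a in the frame of smoker between 0.041 and 0.051 m and angle between the x axis of stick_a and the x axis of smoker, either way round below 0.22 rad) and (x of stick_b in the frame of smoker between -0.02 and 0.02 m and y of stick_b in the frame of smoker between -0.055 and -0.025 m and z of stick_b in the frame of smoker between 0.041 and 0.051 m and angle between the x axis of stick_b and the x axis of smoker, either way round below 0.22 rad)) or ((x of stick_b in the frame of smoker between -0.02 and 0.02 m and y of stick_b in the frame of smoker between 0.025 and 0.055 m and z of stick_b in the frame of smoker between 0.041 and 0.051 m and angle between the x axis of stick_b and the x axis of smoker, either way round below 0.22 rad) and (x of stick_a in the frame of smoker between -0.02 and 0.02 m and y of stick_a in the frame of smoker between -0.055 and -0.025 m and z of stick_a in the frame of smoker between 0.041 and 0.051 m and angle between the x axis of stick_a and the x axis of smoker, either way round below 0.22 rad))) and x of low_left in the frame of smoker between -0.02 and 0.02 m and y of low_left in the frame of smoker between 0.025 and 0.055 m and z of low_left in the frame of smoker between 0.009 and 0.019 m and angle between the x axis of each of low_left, low_right and the x axis of smoker, either way round below 0.22 rad and x of low_right in the frame of smoker between -0.02 and 0.02 m and y of low_right in the frame of smoker between -0.055 and -0.025 m and z of low_right in the frame of smoker between 0.009 and 0.019 m and x of cross_back in the frame of smoker between 0.025 and 0.055 m and y of cross_back in the frame of smoker between -0.02 and 0.02 m and z of cross_back in the frame of smoker between 0.025 and 0.035 m and angle between the x axis of each of cross_back, cross_front and the y axis of smoker, either way round below 0.22 rad and x of cross_front in the frame of smoker between -0.055 and -0.025 m and y of cross_front in the frame of smoker between -0.02 and 0.02 m and z of cross_front in the frame of smoker between 0.025 and 0.035 m and contact force between each of stick_a, stick_b and the fingers below 0.05 N and linear speed of each of stick_a, stick_b, low_left, low_right, cross_back, cross_front below 0.02 m/s), for 0.2 s.
2. the hood is taken off its stop by the gripper, on its way down (value of joint hood between 0.94 and 1.5 rad and contact force between hood and the fingers above 0.3 N), for 0.05 s.
At the end, for the whole second after the job is handed in: The gripper alone holds the hood still at 60 degrees from shut (within 6); the two sticks lie on the second layer, above and along the bottom pair (within 12 degrees, 15 mm sideways, 20 mm lengthwise), and the four sticks below still lie in place within the same tolerances (all of step 1 and value of joint hood between 0.942478 and 1.15192 rad and contact force between hood and the fingers above 0.3 N and velocity of joint hood between -0.05 and 0.05 rad/s and contact force between hood and stick_a below 0.05 N and contact force between hood and stick_b below 0.05 N and contact force between hood and low_left below 0.05 N and contact force between hood and low_right below 0.05 N and contact force between hood and cross_back below 0.05 N and contact force between hood and cross_front below 0.05 N and contact force between hood and timer below 0.05 N and contact force between hood and tape below 0.05 N and contact force between hood and spray below 0.05 N and contact force between hood and spice below 0.05 N); the arm keeps its last pose, push and grip.
It fails at once if the hood drops far below its angle, towards shut (under 35 degrees) (value of joint hood below 0.61 rad).
It fails at once if a bystander is shifted by more than 30 mm or knocked over (distance of any of timer, tape, spray, spice from where it was at the start of the episode above 0.03 m or angle between any of timer, tape, spray, spice's own z axis and vertical above 0.4 rad).
It also fails if it takes over 72 s, if anything falls off the work surface, if the arm or the gripper's body presses on something with over 40 N, if the wrist force passes 120 N, or if a joint passes its speed limit or range.

## Working session

There is one attempt and no reset: what is moved stays moved. The work goes in short steps, Python scripts to look and compute and a tool call to move; the robot and the scene stay as the last step left them, time stands still between calls to the robot, and variables do not carry over. Pictures are saved under pics/ and viewed, at most 10 in all, crops included, and the job is handed in when it is done.

Besides the shell and the picture viewer there is one more tool, called after "Request:" in YAML: its name, and indented under it one key for each argument. jog_arm: Moves the arm, as the interface text tells. Its arguments: {"type":"object","properties":{"plan":{"type":"array","items":{"type":"array","items":{"type":"number"}}},"newtons":{"type":"number"}},"required":["plan"]}

```bash
ls; mkdir -p pics
cat > h.py <<'E'
import numpy as np, cv2
from cell import get_obs, camera, camera_info, job_done
def ray(info,u,v):
    K=np.array(info["camera_matrix"]);R=np.array(info["R"]);t=np.array(info["t"])
    d=np.array([(u-K[0,2])/K[0,0],(v-K[1,2])/K[1,1]]);s=d.copy()
    for _ in range(20): s=d/(1+info["k1"]*(s@s))
    return -R.T@t, R.T@np.array([s[0],s[1],1])
def onplane(info,u,v,z):
    o,d=ray(info,u,v); return o+d*(z-o[2])/d[2]
def proj(info,X):
    K=np.array(info["camera_matrix"]);c=np.array(info["R"])@X+np.array(info["t"])
    s=c[:2]/c[2]; s=s*(1+info["k1"]*(s@s)); return K[:2,:2]@s+K[:2,2]
E
python3 - <<'E'
from h import *
for n in("top","scene"):
    im,d=camera(n);i=camera_info(n);cv2.imwrite(f"pics/{n}0.png",im);np.savez(f"{n}0.npz",im=im,d=d)
    print(n,i)
o=get_obs();print({k:np.round(v,3) for k,v in o.items()})
E
```

```text
pics
top {'camera_matrix': array([[499.48199904,   0.        , 306.98260412],
       [  0.        , 499.48199904, 241.96116573],
       [  0.        ,   0.        ,   1.        ]]), 'k1': -0.05024425512604382, 'R': array([[-0.28116813, -0.95964572,  0.00495818],
       [-0.90710639,  0.26408118, -0.32774858],
       [ 0.31321316, -0.09665005, -0.94475197]]), 't': array([0.02848375, 0.61990232, 1.60871778])}
scene {'camera_matrix': array([[451.06524415,   0.        , 313.72994258],
       [  0.        , 451.06524415, 238.63523816],
       [  0.        ,   0.        ,   1.        ]]), 'k1': -0.017345449311470904, 'R': array([[ 0.85353659, -0.52101385,  0.0044552 ],
       [-0.40348782, -0.66636448, -0.6270215 ],
       [ 0.32965567,  0.53338818, -0.77898921]]), 't': array([-0.57309708,  0.2674175 ,  1.4310724 ])}
{'clock': np.float64(0.1), 'qpos': array([ 0.974,  0.207,  1.543,  0.   ,  1.394, -0.15 ]), 'qd': array([ 0.001, -0.   , -0.004, -0.001, -0.   ,  0.   ]), 'tau': array([ 0.0000e+00, -3.8410e+01, -2.9255e+01, -0.0000e+00,  5.0000e-03,
        0.0000e+00]), 'tcp_pos': array([0.248, 0.518, 0.23 ]), 'orientation': array([[-0.902,  0.431, -0.001],
       [ 0.431,  0.902, -0.002],
       [ 0.   , -0.002, -1.   ]]), 'contact_force': array([ 0.841,  0.038, -1.487]), 'ft_torque': array([ 0.024, -0.002,  0.02 ]), 'gripper_force': np.float64(0.0), 'opening': np.float64(0.999)}
```

View pics/top0.png

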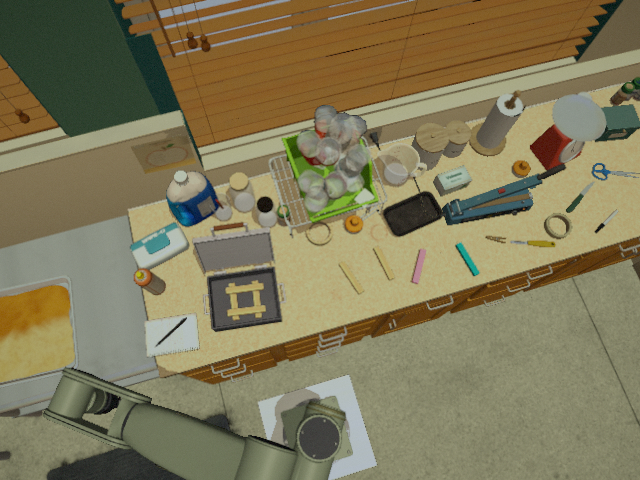

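View pics/scene0.png

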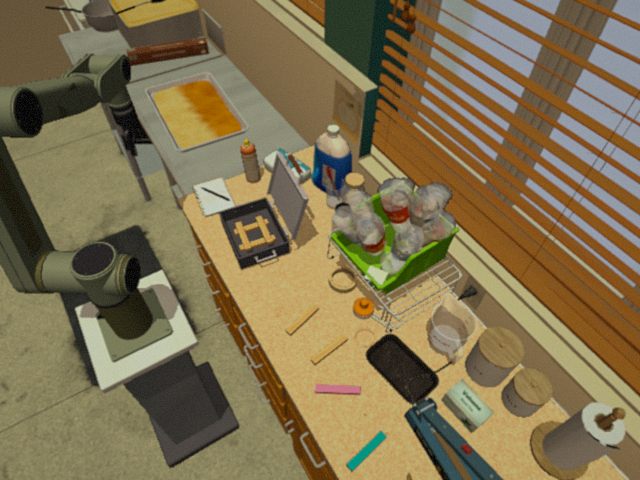

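The top picture shows the smoker box at (246,299), with the hood plate at (232,250) and its handle at (229,227). Stick candidates are the plain sticks at (351,278) and (385,264), the pink one at (418,266) and the turquoise one at (467,259). The two plain ones fit: stick_a at (351,278) is nearest the smoker, stick_b at (385,264) is farther right. I'll confirm this in an enlarged crop.

Run:
```python
from h import *
z=np.load("top0.npz");im=z["im"];d=z["d"];i=camera_info("top")
cv2.imwrite("pics/crop1.png",cv2.resize(im[205:345,185:445],None,fx=3,fy=3,interpolation=cv2.INTER_CUBIC))
hsv=cv2.cvtColor(im,cv2.COLOR_BGR2HSV)
for u,v in((351,278),(385,264),(330,300),(246,285),(232,299),(216,300),(250,322),(229,227),(232,250)):
    print((u,v),hsv[v,u],round(float(d[v,u]),3))
```

```text
(351, 278) [ 26 107 181] 1.757
(385, 264) [ 23 113 181] 1.781
(330, 300) [ 25  82 183] 1.755
(246, 285) [ 23 119 159] 1.719
(232, 299) [ 26 108 181] 1.722
(216, 300) [20 10 80] 1.735
(250, 322) [30 10 80] 1.649
(229, 227) [ 13 174 101] 1.509
(232, 250) [ 20  27 115] 1.635
```

View pics/crop1.png

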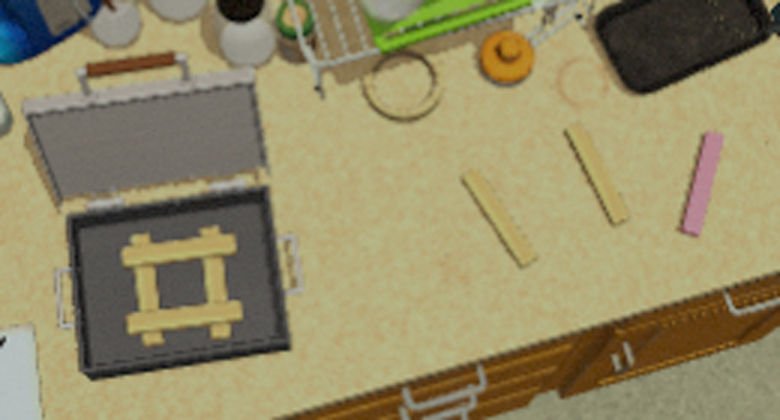

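The crop confirms two plain sticks, running (468,173)-(528,264) and (571,128)-(620,222) in crop pixels, with pink separate. The crib is in the box and the handle is at (130,65). Next I'll measure the sticks, rim and handle.

Run:
```python
from h import *
z=np.load("top0.npz");im=z["im"];d=z["d"];i=camera_info("top")
H,W=d.shape
def pts(us,vs):
    P=[]
    for u,v in zip(us,vs):
        o,r=ray(i,u,v); P.append(o+r*d[v,u])
    return np.array(P)
hsv=cv2.cvtColor(im,cv2.COLOR_BGR2HSV)
def seg(x0,x1,y0,y1,f):
    m=np.zeros((H,W),bool); m[y0:y1,x0:x1]=f(hsv[y0:y1,x0:x1]); return m
lab=cv2.cvtColor(im,cv2.COLOR_BGR2LAB)
for n,(x0,x1,y0,y1) in dict(a=(335,366,258,297),b=(370,397,243,283)).items():
    vs,us=np.mgrid[y0:y1,x0:x1]; P=pts(us.ravel(),vs.ravel()).reshape(y1-y0,x1-x0,3)
    mh=(P[...,2]>np.median(P[...,2])+0.008)
    ms=hsv[y0:y1,x0:x1,1]>98
    for nm,m in(("depth",mh),("sat",ms)):
        k,l,s,c=cv2.connectedComponentsWithStats(m.astype(np.uint8)); j=1+np.argmax(s[1:,4])
        yy,xx=np.where(l==j); X=np.array([onplane(i,u+x0,v+y0,0.016)[:2] for u,v in zip(xx,yy)])
        r=cv2.minAreaRect(X.astype(np.float32)*1000); mu=X.mean(0); w,V=np.linalg.eigh(np.cov(X.T))
        print(n,nm,len(X),mu.round(4),"ang",np.degrees(np.arctan2(V[1,1],V[0,1])).round(1),np.round(r[0],1),np.round(r[1],1), "tablez",np.median(P[...,2]).round(4))
vs,us=np.mgrid[215:350,195:300]; P=pts(us.ravel(),vs.ravel())
m=(P[:,2]>.06)&(P[:,2]<.078)
print("rim n",m.sum()); r=cv2.minAreaRect((P[m,:2]*1000).astype(np.float32)); print(r)
# corners of rim from picture, z .07
C=[onplane(i,185+u/3,205+v/3,.07)[:2] for u,v in((70,213),(268,188),(290,345),(86,372))]
print(np.round(C,4),np.mean(C,0).round(4), [np.linalg.norm(C[k]-C[k-1]).round(3) for k in range(4)])
# sticks in box top layer
m=(hsv[215:350,195:300,1].ravel()>85)&(P[:,2]>.036)&(P[:,2]<.056)&(vs.ravel()>270)
print("cross",m.sum(),P[m].mean(0).round(4)); print(cv2.minAreaRect((P[m,:2]*1000).astype(np.float32)))
# handle
hm=(hsv[215:350,195:300,1].ravel()>120)&(vs.ravel()<240)
print("handle",hm.sum(),P[hm].mean(0).round(4),np.median(P[hm],0).round(4), us.ravel()[hm].mean(),vs.ravel()[hm].mean());
```

```text
a depth 224 [ 0.4652 -0.2672] ang -164.3 [ 466.3 -267.2] [132.1  26.3] tablez 0.0033
a sat 247 [ 0.4619 -0.2668] ang -164.8 [ 462.9 -267. ] [130.5  28.5] tablez 0.0033
b depth 218 [ 0.4813 -0.3971] ang -172.3 [ 483.7 -398. ] [131.4  28.7] tablez 0.0034
b sat 254 [ 0.4804 -0.3955] ang -172.4 [ 480.9 -395. ] [129.9  28.9] tablez 0.0034
rim n 605
((596.1026611328125, 68.29075622558594), (333.25408935546875, 414.7387390136719), 82.63758850097656)
[[ 0.5904  0.2092]
 [ 0.556  -0.0158]
 [ 0.3743  0.0081]
 [ 0.4081  0.2324]] [0.4822 0.1085] [np.float64(0.184), np.float64(0.228), np.float64(0.183), np.float64(0.227)]
cross 550 [0.4827 0.1071 0.0462]
((486.45574951171875, 132.5838623046875), (179.61900329589844, 124.33867645263672), 81.12628173828125)
handle 221 [0.7002 0.1027 0.2293] [0.6569 0.1051 0.3047] 224.7285067873303 222.60180995475113
```

```bash
cat >> h.py <<'E'
from scipy.spatial.transform import Rotation as Rn
def Rdown(yaw,tilt=0):
    """tool pointing down, tool x at yaw (deg); tilt: degrees about tool x"""
    x=np.array([np.cos(np.radians(yaw)),np.sin(np.radians(yaw)),0]);z=np.array([0,0,-1.])
    return np.c_[x,np.cross(z,x),z]@Rn.from_euler('x',tilt,degrees=True).as_matrix()
def chain(wps,start=None):
    if start is None:
        o=get_obs();p,R=o["tcp_pos"],o["orientation"];print("t",o["clock"],"at",np.round(p,4))
    else: p,R=start
    for q,S in wps:
        q=np.array(q,float)
        s=R.T@(q-p)/0.2; r=Rn.from_matrix(R.T@S).as_rotvec()/(np.pi/2)
        print(np.r_[s,r].round(3).tolist(),"rows>=",np.ceil(max(np.linalg.norm(q-p)/.0417,np.linalg.norm(r)*90/7.16)))
        p,R=q,S
E
python3 - <<'E'
from h import *
p0=np.array([.248,.519,.231]);p1=np.array([.463,-.267,.25])
chain([(p0+(p1-p0)*k/4,Rdown(154.5-139*k/4)) for k in(1,2,3,4)])
E
```

```text
t 0.1 at [0.2476 0.5182 0.2302]
[-0.666, -0.766, -0.026, -0.001, 0.0, 0.386] rows>= 5.0
[-0.986, -0.254, -0.024, 0.0, 0.0, 0.386] rows>= 5.0
[-0.955, 0.353, -0.024, 0.0, 0.0, 0.386] rows>= 5.0
[-0.584, 0.835, -0.024, 0.0, 0.0, 0.386] rows>= 5.0
```

Request:
jog_arm:
  plan:
    - [-0.67,-0.77,-0.03,0,0,0.386,1]
    - [-0.67,-0.77,-0.03,0,0,0.386,1]
    - [-0.67,-0.77,-0.03,0,0,0.386,1]
    - [-0.67,-0.77,-0.03,0,0,0.386,1]
    - [-0.67,-0.77,-0.03,0,0,0.386,1]
    - [-0.67,-0.77,-0.03,0,0,0.386,1]
    - [-0.67,-0.77,-0.03,0,0,0.386,1]

```text
clock: 0.68
tcp_pos: [0.3028, 0.3206, 0.2371]
orientation: [[-0.493, 0.87, -0.0], [0.87, 0.493, 0.0], [0.0, -0.0, -1.0]]
contact_force: [-0.0, -1.0, 0.2]
opening: 0.999
gripper_force: 0.0
```

Request:
jog_arm:
  plan:
    - [-0.98,-0.25,-0.03,0,0,0.386,1]
    - [-0.98,-0.25,-0.03,0,0,0.386,1]
    - [-0.98,-0.25,-0.03,0,0,0.386,1]
    - [-0.98,-0.25,-0.03,0,0,0.386,1]
    - [-0.98,-0.25,-0.03,0,0,0.386,1]
    - [-0.98,-0.25,-0.03,0,0,0.386,1]
    - [-0.98,-0.25,-0.03,0,0,0.386,1]

```text
clock: 1.27
tcp_pos: [0.3569, 0.1266, 0.2434]
orientation: [[0.09, 0.996, 0.0], [0.996, -0.09, 0.001], [0.001, -0.0, -1.0]]
contact_force: [-0.4, -0.2, 0.1]
opening: 1.001
gripper_force: 0.0
```

Request:
jog_arm:
  plan:
    - [-0.95,0.35,-0.03,0,0,0.386,1]
    - [-0.95,0.35,-0.03,0,0,0.386,1]
    - [-0.95,0.35,-0.03,0,0,0.386,1]
    - [-0.95,0.35,-0.03,0,0,0.386,1]
    - [-0.95,0.35,-0.03,0,0,0.386,1]
    - [-0.95,0.35,-0.03,0,0,0.386,1]
    - [-0.95,0.35,-0.03,0,0,0.386,1]

```text
clock: 1.85
tcp_pos: [0.4102, -0.0677, 0.249]
orientation: [[0.638, 0.77, -0.001], [0.77, -0.638, 0.001], [0.001, -0.001, -1.0]]
contact_force: [0.1, 0.1, 0.1]
opening: 1.005
gripper_force: 0.0
```

Request:
jog_arm:
  plan:
    - [-0.58,0.83,-0.03,0,0,0.386,1]
    - [-0.58,0.83,-0.03,0,0,0.386,1]
    - [-0.58,0.83,-0.03,0,0,0.386,1]
    - [-0.58,0.83,-0.03,0,0,0.386,1]
    - [-0.58,0.83,-0.03,0,0,0.386,1]
    - [-0.58,0.83,-0.03,0,0,0.386,1]
    - [-0.58,0.83,-0.03,0,0,0.386,1]
    - [-0.58,0.83,-0.03,0,0,0.386,1]

```text
clock: 2.52
tcp_pos: [0.4633, -0.2608, 0.2545]
orientation: [[0.962, 0.272, -0.001], [0.272, -0.962, 0.002], [-0.0, -0.002, -1.0]]
contact_force: [-0.2, 0.3, -0.1]
opening: 1.0
gripper_force: 0.0
```

```bash
cat >> h.py <<'E'
def wood(im,info,z,S0=98,pred=None,win=None):
    hsv=cv2.cvtColor(im,cv2.COLOR_BGR2HSV)
    return ((hsv[...,1]>S0)&(hsv[...,0]>18)&(hsv[...,0]<32)).astype(np.uint8)
E
python3 - <<'E'
from h import *
i=camera_info("wrist");im,d=camera("wrist");cv2.imwrite("pics/w1.png",im);np.savez("w1.npz",im=im,d=d)
import pickle;pickle.dump(i,open("w1.pkl","wb"))
print(i);print("pred px",proj(i,np.array([.463,-.267,.016])))
E
```

```text
{'camera_matrix': array([[332.069744  ,   0.        , 321.59789591],
       [  0.        , 332.069744  , 240.63287756],
       [  0.        ,   0.        ,   1.        ]]), 'k1': 0.02120114128295496, 'R': array([[ 0.27232926, -0.96219866, -0.00324162],
       [-0.91988732, -0.26133911,  0.29241953],
       [-0.28221284, -0.07665247, -0.95628464]]), 't': array([-0.37649052,  0.31419592,  0.51342141])}
pred px [327.122996   208.73484072]
```

View pics/w1.png

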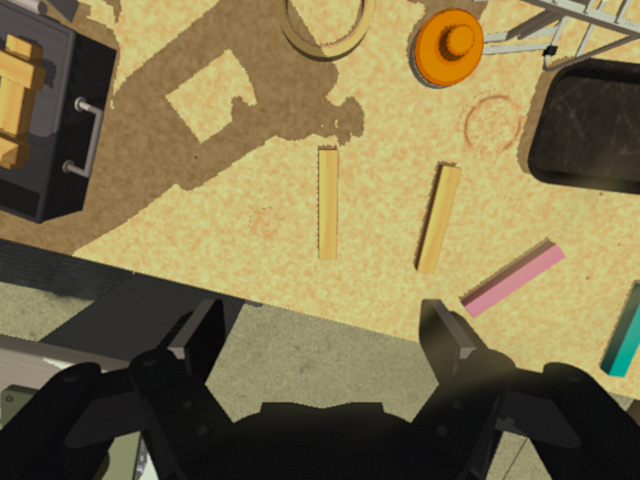

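The wrist view shows stick_a at (328,205) and stick_b at (439,218), both plain, with pink at (513,279) separate. I'll refine both sticks using depth here.

```bash
cat >> h.py <<'E'
def stick(d,info,box,zt,lo,hi):
    """fit of a stick's top face: pixels in box whose depth point has height lo..hi, cast on plane zt"""
    x0,x1,y0,y1=box;m=np.zeros((y1-y0,x1-x0),np.uint8)
    for v in range(y0,y1):
        for u in range(x0,x1):
            o,r=ray(info,u,v);z=(o+r*d[v,u])[2];m[v-y0,u-x0]=lo<z<hi
    m=cv2.morphologyEx(m,cv2.MORPH_OPEN,np.ones((3,3),np.uint8))
    k,l,s,c=cv2.connectedComponentsWithStats(m);j=1+np.argmax(s[1:,4]);yy,xx=np.where(l==j)
    X=np.array([onplane(info,u+x0,v+y0,zt)[:2] for u,v in zip(xx,yy)])
    w,V=np.linalg.eigh(np.cov(X.T));r=cv2.minAreaRect((X*1000).astype(np.float32))
    a=np.degrees(np.arctan2(V[1,1],V[0,1]));a=(a+90)%180-90
    print(len(X),"mean",X.mean(0).round(4),"rect",np.round(r[0],1),np.round(r[1],1),"ang",a.round(2))
    return X.mean(0),a
E
python3 - <<'E'
from h import *;import pickle
i=pickle.load(open("w1.pkl","rb"));z=np.load("w1.npz");d=z["d"]
a=stick(d,i,(305,352,135,275),.016,.011,.024)
b=stick(d,i,(405,470,150,285),.016,.011,.024)
R=Rdown(a[1]);p=np.r_[a[0],.10]
chain([(p,R),(np.r_[a[0],.003],R),(np.r_[a[0],.16],R)])
o=get_obs();print(o["tcp_pos"])
E
```

```text
2038 mean [ 0.4681 -0.2664] rect [ 465.  -267.6] [128.6  21.2] ang 15.68
2165 mean [ 0.4871 -0.3953] rect [ 483.5 -395.8] [129.4  24.6] ang 7.3
t 2.5667 at [ 0.4631 -0.2607  0.2547]
[0.017, 0.036, 0.774, -0.001, 0.0, 0.001] rows>= 4.0
[0.0, 0.0, 0.485, 0.0, 0.0, 0.0] rows>= 3.0
[0.0, 0.0, -0.785, 0.0, 0.0, 0.0] rows>= 4.0
[ 0.4631458  -0.2606957   0.25473679]
```

Request:
jog_arm:
  plan:
    - [0.005,0.034,0.3,0,0,0,0.6]
    - [0.005,0.034,0.6,0,0,0,0.6]
    - [0.005,0.034,0.77,0,0,0,0.6]
    - [0.005,0.034,0.77,0,0,0,0.6]
    - [0.005,0.034,0.9,0,0,0,0.6]
    - [0.005,0.034,0.96,0,0,0,0.6]

```text
clock: 3.07
tcp_pos: [0.4632, -0.2655, 0.0596]
orientation: [[0.963, 0.271, -0.006], [0.271, -0.963, 0.005], [-0.004, -0.006, -1.0]]
contact_force: [-1.4, 0.3, -0.0]
opening: 0.599
gripper_force: 0.0
```

Request:
jog_arm:
  plan:
    - [0,0,0.15,0,0,0,0.6]
    - [0,0,0.25,0,0,0,0.6]
    - [0,0,0.295,0,0,0,0.6]
    - [0,0,0.295,0,0,0,0.6]
    - [0,0,0.295,0,0,0,0]
    - [0,0,0.295,0,0,0,0]
    - [0,0,0.295,0,0,0,0]
    - [0,0,0.295,0,0,0,0]
    - [0,0,0.295,0,0,0,0]
    - [0,0,0.295,0,0,0,0]
    - [0,0,0.295,0,0,0,0]
  newtons: 30

```text
clock: 3.98
tcp_pos: [0.4672, -0.2711, 0.0065]
orientation: [[0.964, 0.267, 0.004], [0.267, -0.964, -0.002], [0.003, 0.003, -1.0]]
contact_force: [0.1, 1.3, 5.8]
opening: 0.247
gripper_force: 30.9
```

Run:
```python
from h import *
q0=np.array([.467,-.271]);q1=np.array([.488,.148])
chain([(np.r_[q0,.2],Rdown(15.5))]+[(np.r_[q0+(q1-q0)*k/3,.22],Rdown(15.5-23.5*k/3)) for k in(1,2,3)])
```

```text
t 3.9833 at [ 0.4672 -0.2711  0.0065]
[0.002, 0.002, -0.968, 0.002, -0.002, -0.0] rows>= 5.0
[0.22, -0.664, -0.1, 0.0, 0.0, 0.087] rows>= 4.0
[0.128, -0.687, 0.0, 0.0, 0.0, 0.087] rows>= 4.0
[0.033, -0.698, 0.0, 0.0, 0.0, 0.087] rows>= 4.0
```

Request:
jog_arm:
  plan:
    - [0,0,-0.1,0,0,0,0]
    - [0,0,-0.3,0,0,0,0]
    - [0,0,-0.5,0,0,0,0]
    - [0,0,-0.7,0,0,0,0]
    - [0,0,-0.9,0,0,0,0]
    - [0,0,-1,0,0,0,0]
    - [0,0,-1,0,0,0,0]

```text
clock: 4.57
tcp_pos: [0.4689, -0.2728, 0.212]
orientation: [[0.964, 0.267, 0.011], [0.267, -0.964, -0.009], [0.008, 0.012, -1.0]]
contact_force: [1.6, -1.4, 0.2]
opening: 0.248
gripper_force: 30.1
```

Request:
jog_arm:
  plan:
    - [0.05,-0.17,-0.02,0,0,0.02,0]
    - [0.11,-0.34,-0.05,0,0,0.04,0]
    - [0.17,-0.5,-0.08,0,0,0.06,0]
    - [0.22,-0.66,-0.1,0,0,0.087,0]
    - [0.26,-0.82,-0.1,0,0,0.11,0]
    - [0.3,-1,-0.1,0,0,0.13,0]
    - [0.3,-1,-0.1,0,0,0.13,0]

```text
clock: 5.15
tcp_pos: [0.4681, -0.0554, 0.2231]
orientation: [[0.997, 0.071, -0.003], [0.071, -0.997, 0.004], [-0.002, -0.004, -1.0]]
contact_force: [0.9, 0.1, 0.9]
opening: 0.248
gripper_force: 30.1
```

Request:
jog_arm:
  plan:
    - [0.04,-0.18,0,0,0,0.02,0]
    - [0.07,-0.36,0,0,0,0.05,0]
    - [0.09,-0.55,0,0,0,0.08,0]
    - [0.1,-0.75,0,0,0,0.11,0]
    - [0.1,-0.95,0,0,0,0.13,0]
    - [0.1,-1,0,0,0,0.13,0]
    - [0.1,-1,0,0,0,0.13,0]
    - [0.1,-1,0,0,0,0.13,0]

```text
clock: 5.82
tcp_pos: [0.476, 0.1394, 0.2234]
orientation: [[0.991, -0.136, -0.001], [-0.136, -0.991, -0.001], [-0.001, 0.001, -1.0]]
contact_force: [-0.0, 0.8, 0.6]
opening: 0.248
gripper_force: 30.1
```

Run:
```python
from h import *;import pickle
i=camera_info("wrist");im,d=camera("wrist");cv2.imwrite("pics/w2.png",im);np.savez("w2.npz",im=im,d=d)
pickle.dump(i,open("w2.pkl","wb"));print(get_obs()["tcp_pos"],get_obs()["opening"],get_obs()["gripper_force"])
```

```text
[0.47629701 0.13866362 0.22362088] 0.24697576415317832 30.110666155815125
```

View pics/w2.png

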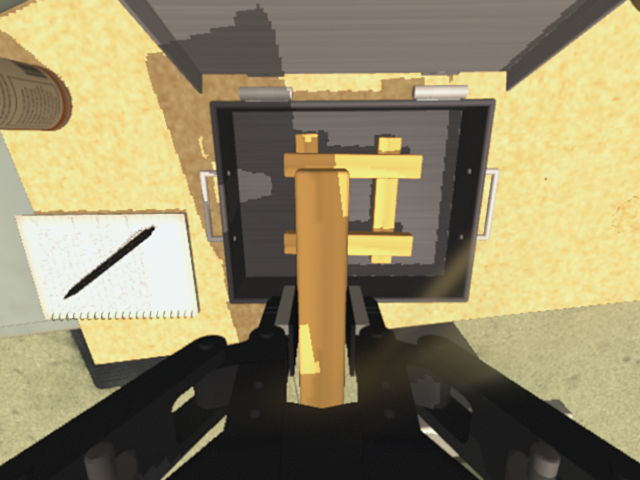

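The wrist view shows the rim's outer corners at about (211,103), (495,101), (469,300) and (230,303). The held stick points straight up the image at (322,285), and the crib is at (355,200).

Run:
```python
from h import *;import pickle
i=pickle.load(open("w2.pkl","rb"));z=np.load("w2.npz");d=z["d"]
C=np.array([onplane(i,u,v,.07)[:2] for u,v in((211,103),(495,101),(469,300),(230,303))])
print(C.round(4),"sides",[np.linalg.norm(C[k]-C[k-1]).round(3) for k in range(4)])
c=C.mean(0);bx=C[:2].mean(0)-C[2:].mean(0);by=C[[0,3]].mean(0)-C[[1,2]].mean(0)
y1=np.degrees(np.arctan2(bx[1],bx[0]));y2=np.degrees(np.arctan2(-by[0],by[1]));print("rim",c.round(4),y1,y2)
# second layer sticks, visible right parts: cross ends right side corners (top z .046)
for nm,q in dict(cb=((285,153),(285,177),(422,155),(422,179)),cf=((285,233),(285,255),(413,235),(413,256)),).items():
    Q=np.array([onplane(i,u,v,.046)[:2] for u,v in q]);e=Q[:2].mean(0)-Q[2:].mean(0)
    print(nm,Q.mean(0).round(4),np.linalg.norm(e).round(3),np.degrees(np.arctan2(-e[0],e[1])).round(2))
# held stick heights
for u,v in((322,185),(322,220),(322,260),(335,300),(310,360)):
    o,r=ray(i,u,v);print("held",(u,v),(o+r*d[v,u]).round(4))
stick(d,i,(280,365,150,410),.2236+.01,.205,.26)
```

```text
[[ 0.5911  0.216 ]
 [ 0.5606 -0.0157]
 [ 0.3808  0.0062]
 [ 0.4093  0.2402]] sides [np.float64(0.183), np.float64(0.234), np.float64(0.181), np.float64(0.236)]
rim [0.4855 0.1116] -7.259448810179077 -7.214533859699857
cb [0.5225 0.1028] 0.129 -8.64
cf [0.4455 0.1157] 0.13 -8.48
held (322, 185) [0.5339 0.1316 0.2345]
held (322, 220) [0.5197 0.1335 0.2342]
held (322, 260) [0.5022 0.1359 0.2334]
held (335, 300) [0.4829 0.1327 0.234 ]
held (310, 360) [0.4527 0.1484 0.2327]
13298 mean [0.4885 0.1379] rect [483.1 138.5] [ 38.  115.6] ang -7.78
```

Run:
```python
from h import *
q=np.array([.4899,.1501]);R=Rdown(-7.7)
chain([(np.r_[q,.09],R),(np.r_[q,.053],R),(np.r_[q,.21],R)])
```

```text
t 5.8667 at [0.4763 0.1387 0.2236]
[0.06, -0.067, 0.668, 0.001, 0.001, -0.002] rows>= 4.0
[0.0, 0.0, 0.185, 0.0, 0.0, 0.0] rows>= 1.0
[0.0, 0.0, -0.785, 0.0, 0.0, 0.0] rows>= 4.0
```

Request:
jog_arm:
  plan:
    - [0.06,-0.067,0.1,0,0,0,0]
    - [0.06,-0.067,0.25,0,0,0,0]
    - [0.06,-0.067,0.4,0,0,0,0]
    - [0.06,-0.067,0.55,0,0,0,0]
    - [0.06,-0.067,0.65,0,0,0,0]
    - [0.06,-0.067,0.7,0,0,0,0]
    - [0.06,-0.067,0.73,0,0,0,0]
    - [0.06,-0.067,0.75,0,0,0,0]
    - [0.06,-0.067,0.75,0,0,0,0]
    - [0.06,-0.067,0.75,0,0,0,0]
    - [0.06,-0.067,0.75,0,0,0,0]

```text
clock: 6.78
tcp_pos: [0.4916, 0.1514, 0.0758]
orientation: [[0.99, -0.138, 0.003], [-0.138, -0.99, 0.0], [0.003, -0.001, -1.0]]
contact_force: [0.4, -0.1, -1.0]
opening: 0.248
gripper_force: 30.1
```

Run:
```python
from h import *
q=np.array([.4899,.1501]);R=Rdown(-7.7)
chain([(np.r_[q,.053],R)])
```

```text
t 6.7833 at [0.4916 0.1514 0.0758]
[-0.008, 0.008, 0.114, -0.0, -0.002, -0.002] rows>= 1.0
```

Request:
jog_arm:
  plan:
    - [-0.005,0.005,0.04,0,0,0,0]
    - [-0.005,0.005,0.08,0,0,0,0]
    - [-0.005,0.005,0.1,0,0,0,0]
    - [-0.005,0.005,0.11,0,0,0,0]
    - [-0.005,0.005,0.11,0,0,0,0]
    - [-0.005,0.005,0.11,0,0,0,0]

```text
clock: 7.28
tcp_pos: [0.4884, 0.1505, 0.0525]
orientation: [[0.991, -0.137, -0.002], [-0.137, -0.991, -0.0], [-0.002, 0.001, -1.0]]
contact_force: [-3.4, -1.2, 6.1]
opening: 0.247
gripper_force: 30.9
```

Request:
jog_arm:
  plan:
    - [0,0,0,0,0,0,0.35]
    - [0,0,0,0,0,0,0.5]
    - [0,0,0,0,0,0,0.5]
    - [0,0,0,0,0,0,0.5]
    - [0,0,0,0,0,0,0.5]
    - [0,0,-0.1,0,0,0,0.5]
    - [0,0,-0.3,0,0,0,0.5]
    - [0,0,-0.5,0,0,0,0.5]
    - [0,0,-0.7,0,0,0,0.5]
    - [0,0,-0.85,0,0,0,0.6]
    - [0,0,-0.85,0,0,0,0.6]

```text
clock: 8.2
tcp_pos: [0.4942, 0.1512, 0.2307]
orientation: [[0.99, -0.137, 0.016], [-0.137, -0.991, 0.002], [0.015, -0.004, -1.0]]
contact_force: [0.6, 1.0, 1.1]
opening: 0.599
gripper_force: 0.0
```

Run:
```python
from h import *;import pickle
o=get_obs();i=camera_info("wrist");im,d=camera("wrist");cv2.imwrite("pics/w3.png",im);np.savez("w3.npz",im=im,d=d)
pickle.dump(i,open("w3.pkl","wb"))
u,v=proj(i,np.array([.4899,.1501,.062])).astype(int);print(u,v)
stick(d,i,(u-70,u+40,v-90,v+90),.062,.053,.075)
q0=o["tcp_pos"][:2];q1=np.array([.484,-.396])
chain([(np.r_[q0+(q1-q0)*k/3,.21],Rdown(-7.7+15*k/3)) for k in(1,2,3)]+[(np.r_[q1,.1],Rdown(7.3))])
```

```text
324 227
2921 mean [0.491  0.1507] rect [487.8 150.9] [ 21.5 129.1] ang -8.1
t 8.25 at [0.4923 0.1509 0.2271]
[0.117, 0.903, 0.084, -0.001, -0.006, -0.058] rows>= 5.0
[0.026, 0.912, 0.0, 0.0, 0.0, -0.056] rows>= 5.0
[-0.054, 0.911, 0.0, 0.0, 0.0, -0.056] rows>= 5.0
[0.0, 0.0, 0.55, 0.0, 0.0, 0.0] rows>= 3.0
```

View pics/w3.png

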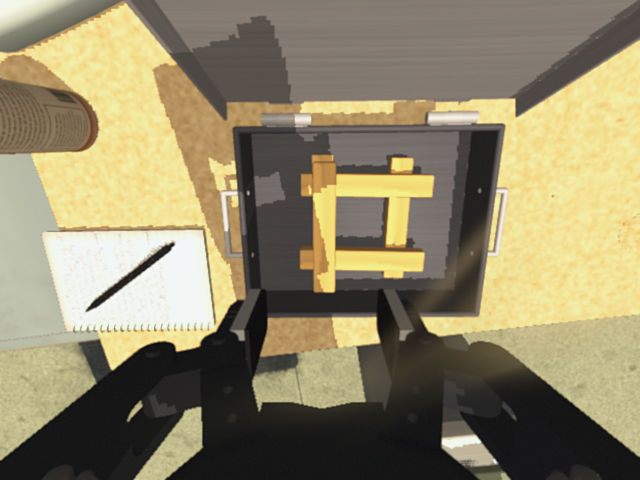

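The picture shows stick_a laid straight on the left of the crib at (324,224), above the bottom stick. Now on to stick_b.

Request:
jog_arm:
  plan:
    - [0.03,0.18,0.02,0,0,-0.01,0.6]
    - [0.05,0.36,0.04,0,0,-0.02,0.6]
    - [0.08,0.55,0.06,0,0,-0.03,0.6]
    - [0.1,0.75,0.08,0,0,-0.045,0.6]
    - [0.12,0.9,0.084,0,0,-0.057,0.6]
    - [0.12,0.9,0.084,0,0,-0.057,0.6]

```text
clock: 8.75
tcp_pos: [0.4868, -0.0358, 0.2033]
orientation: [[0.999, -0.054, -0.004], [-0.054, -0.999, -0.002], [-0.004, 0.002, -1.0]]
contact_force: [1.1, 0.5, 0.7]
opening: 0.599
gripper_force: 0.0
```

Request:
jog_arm:
  plan:
    - [0,0.18,0,0,0,-0.01,0.6]
    - [0.01,0.36,0,0,0,-0.02,0.6]
    - [0.02,0.55,0,0,0,-0.03,0.6]
    - [0.03,0.75,0,0,0,-0.045,0.6]
    - [0.03,0.91,0,0,0,-0.057,0.6]
    - [0.03,0.91,0,0,0,-0.057,0.6]

```text
clock: 9.25
tcp_pos: [0.4846, -0.218, 0.2041]
orientation: [[0.999, 0.036, -0.002], [0.036, -0.999, -0.002], [-0.002, 0.002, -1.0]]
contact_force: [0.6, -0.5, 0.3]
opening: 0.598
gripper_force: 0.0
```

Request:
jog_arm:
  plan:
    - [-0.01,0.18,0,0,0,-0.01,0.6]
    - [-0.02,0.36,0,0,0,-0.02,0.6]
    - [-0.03,0.55,0,0,0,-0.03,0.6]
    - [-0.04,0.75,0,0,0,-0.045,0.6]
    - [-0.05,0.91,0,0,0,-0.057,0.6]
    - [-0.05,0.91,0.1,0,0,-0.057,0.6]
    - [-0.05,0.91,0.2,0,0,-0.057,0.6]
    - [-0.05,0.91,0.3,0,0,-0.057,0.6]
    - [-0.05,0.91,0.3,0,0,-0.057,0.6]
    - [-0.05,0.91,0.3,0,0,-0.057,0.6]

```text
clock: 10.08
tcp_pos: [0.4819, -0.3931, 0.1427]
orientation: [[0.991, 0.131, -0.004], [0.131, -0.991, 0.005], [-0.003, -0.005, -1.0]]
contact_force: [-0.6, -0.1, 0.1]
opening: 0.6
gripper_force: 0.0
```

Run:
```python
from h import *
o=get_obs();i=camera_info("wrist");im,d=camera("wrist");cv2.imwrite("pics/w4.png",im)
u,v=proj(i,np.array([.484,-.396,.016])).astype(int);print(u,v)
c,a=stick(d,i,(u-45,u+45,max(v-130,0),v+130),.016,.010,.024)
chain([(np.r_[.484,-.396,.06],Rdown(a)),(np.r_[.484,-.396,.005],Rdown(a))])
```

```text
326 230
3872 mean [ 0.4882 -0.3963] rect [ 483.7 -396.9] [128.7  21.9] ang 7.58
t 10.1333 at [ 0.4829 -0.3942  0.1447]
[0.005, 0.01, 0.423, -0.001, 0.001, -0.001] rows>= 3.0
[0.0, 0.0, 0.275, 0.0, 0.0, 0.0] rows>= 2.0
```

Request:
jog_arm:
  plan:
    - [0.006,0.012,0.15,0,0,0,0.6]
    - [0.006,0.012,0.3,0,0,0,0.6]
    - [0.006,0.012,0.45,0,0,0,0.6]
    - [0.006,0.012,0.58,0,0,0,0.6]
    - [0.006,0.012,0.66,0,0,0,0.6]
    - [0.006,0.012,0.68,0,0,0,0.6]
    - [0.006,0.012,0.68,0,0,0,0]
    - [0.006,0.012,0.68,0,0,0,0]
    - [0.006,0.012,0.68,0,0,0,0]
    - [0.006,0.012,0.68,0,0,0,0]
    - [0.006,0.012,0.68,0,0,0,0]
    - [0.006,0.012,0.68,0,0,0,0]

```text
clock: 11.13
tcp_pos: [0.4859, -0.3992, 0.0121]
orientation: [[0.991, 0.13, 0.003], [0.13, -0.991, -0.003], [0.003, 0.004, -1.0]]
contact_force: [1.1, -0.0, 6.7]
opening: 0.242
gripper_force: 30.4
```

Run:
```python
from h import *
o=get_obs();print(o["opening"],o["gripper_force"],o["contact_force"])
q0=np.array([.484,-.396])
c=np.array([.4845,.1105]);q1=c-.04*np.array([np.sin(np.radians(7.7)),np.cos(np.radians(7.7))]);print(q1)
chain([(np.r_[q0,.19],Rdown(7.3))]+[(np.r_[q0+(q1-q0)*k/3,.19],Rdown(7.3-15*k/3)) for k in(1,2,3)]+[(np.r_[q1,.075],Rdown(-7.7))])
```

```text
0.24235656808533534 30.419933795928955 [ 1.05279080e+00 -5.90579981e-03  6.65189185e+00]
[0.47914055 0.07086067]
t 11.1333 at [ 0.4859 -0.3992  0.0121]
[-0.005, -0.014, -0.89, 0.002, -0.002, 0.002] rows>= 5.0
[0.091, -0.773, 0.0, 0.0, 0.0, 0.056] rows>= 4.0
[0.023, -0.778, 0.0, 0.0, 0.0, 0.056] rows>= 4.0
[-0.045, -0.777, 0.0, 0.0, 0.0, 0.056] rows>= 4.0
[0.0, 0.0, 0.575, 0.0, 0.0, 0.0] rows>= 3.0
```

Request:
jog_arm:
  plan:
    - [0,0,-0.08,0,0,0,0]
    - [0,0,-0.2,0,0,0,0]
    - [0,0,-0.4,0,0,0,0]
    - [0,0,-0.6,0,0,0,0]
    - [0,0,-0.8,0,0,0,0]
    - [0,0,-0.9,0,0,0,0]
    - [0,0,-0.9,0,0,0,0]

```text
clock: 11.72
tcp_pos: [0.4874, -0.401, 0.1979]
orientation: [[0.991, 0.13, 0.01], [0.13, -0.991, -0.011], [0.008, 0.012, -1.0]]
contact_force: [0.2, -0.1, -0.1]
opening: 0.244
gripper_force: 29.7
```

Request:
jog_arm:
  plan:
    - [0.02,-0.15,0,0,0,0.01,0]
    - [0.04,-0.3,0,0,0,0.02,0]
    - [0.06,-0.46,0,0,0,0.03,0]
    - [0.08,-0.62,0,0,0,0.045,0]
    - [0.09,-0.77,0,0,0,0.056,0]
    - [0.09,-0.77,0,0,0,0.056,0]

```text
clock: 12.22
tcp_pos: [0.4806, -0.2368, 0.1879]
orientation: [[0.999, 0.046, -0.003], [0.046, -0.999, 0.005], [-0.003, -0.005, -1.0]]
contact_force: [-0.4, 0.3, 0.5]
opening: 0.245
gripper_force: 29.8
```

Request:
jog_arm:
  plan:
    - [0,-0.15,0,0,0,0.01,0]
    - [0.01,-0.3,0,0,0,0.02,0]
    - [0.02,-0.46,0,0,0,0.03,0]
    - [0.02,-0.62,0,0,0,0.045,0]
    - [0.02,-0.77,0,0,0,0.056,0]
    - [0.02,-0.77,0,0,0,0.056,0]

```text
clock: 12.72
tcp_pos: [0.4781, -0.0841, 0.1884]
orientation: [[0.999, -0.041, -0.002], [-0.041, -0.999, 0.003], [-0.003, -0.003, -1.0]]
contact_force: [0.6, 0.0, -1.1]
opening: 0.241
gripper_force: 29.8
```

Request:
jog_arm:
  plan:
    - [-0.01,-0.15,0,0,0,0.01,0]
    - [-0.02,-0.3,0,0,0,0.02,0]
    - [-0.03,-0.46,0,0,0,0.03,0]
    - [-0.04,-0.62,0,0,0,0.045,0]
    - [-0.04,-0.77,0,0,0,0.056,0]
    - [-0.04,-0.77,0,0,0,0.056,0]
    - [-0.04,-0.77,0,0,0,0.056,0]
    - [-0.04,-0.77,0,0,0,0.056,0]

```text
clock: 13.38
tcp_pos: [0.4785, 0.0648, 0.189]
orientation: [[0.991, -0.132, -0.001], [-0.132, -0.991, -0.001], [-0.001, 0.001, -1.0]]
contact_force: [0.3, 0.2, -0.3]
opening: 0.242
gripper_force: 29.8
```

Run:
```python
from h import *
o=get_obs();i=camera_info("wrist");im,d=camera("wrist");cv2.imwrite("pics/w5.png",im)
R=o["orientation"];p=o["tcp_pos"];print(p,o["opening"])
for k in(-.02,0,.02,.04,.055,.062,.068):
    u,v=proj(i,p+R[:,0]*k+np.array([0,0,.007])).astype(int);oo,r=ray(i,u,v);print(k,(u,v),(oo+r*d[v,u]-p).round(4))
q=np.array([.4791,.0709]);chain([(np.r_[q,.085],Rdown(-7.7))])
```

```text
[0.4785067  0.0647698  0.18903872] 0.24153306717583317
-0.02 (np.int64(322), np.int64(349)) [-0.0215  0.0029  0.0044]
0 (np.int64(322), np.int64(311)) [-0.0015  0.0003  0.0038]
0.02 (np.int64(322), np.int64(271)) [ 0.0189 -0.0024  0.0045]
0.04 (np.int64(322), np.int64(227)) [ 0.0392 -0.0051  0.0047]
0.055 (np.int64(322), np.int64(191)) [ 0.0545 -0.0072  0.0043]
0.062 (np.int64(322), np.int64(174)) [ 0.0615 -0.0081  0.0045]
0.068 (np.int64(322), np.int64(159)) [ 0.0584 -0.0078 -0.1567]
t 13.4333 at [0.4786 0.0644 0.1891]
[-0.001, -0.033, 0.521, 0.0, 0.0, 0.0] rows>= 3.0
```

Request:
jog_arm:
  plan:
    - [0,-0.033,0.12,0,0,0,0]
    - [0,-0.033,0.25,0,0,0,0]
    - [0,-0.033,0.38,0,0,0,0]
    - [0,-0.033,0.48,0,0,0,0]
    - [0,-0.033,0.53,0,0,0,0]
    - [0,-0.033,0.55,0,0,0,0]
    - [0,-0.033,0.55,0,0,0,0]
    - [0,-0.033,0.55,0,0,0,0]
    - [0,-0.033,0.55,0,0,0,0]

```text
clock: 14.18
tcp_pos: [0.4809, 0.0718, 0.081]
orientation: [[0.991, -0.133, 0.003], [-0.133, -0.991, -0.0], [0.003, -0.0, -1.0]]
contact_force: [-0.2, -0.4, -0.5]
opening: 0.24
gripper_force: 29.8
```

Run:
```python
from h import *
chain([(np.r_[.4791,.0709,.0577],Rdown(-7.7))])
```

```text
t 14.1833 at [0.4809 0.0718 0.081 ]
[-0.009, 0.006, 0.116, -0.0, -0.002, 0.001] rows>= 1.0
```

Request:
jog_arm:
  plan:
    - [0,0.003,0.04,0,0,0,0]
    - [0,0.003,0.08,0,0,0,0]
    - [0,0.003,0.1,0,0,0,0]
    - [0,0.003,0.11,0,0,0,0]
    - [0,0.003,0.11,0,0,0,0]
    - [0,0.003,0.11,0,0,0,0]

```text
clock: 14.68
tcp_pos: [0.4788, 0.0716, 0.058]
orientation: [[0.991, -0.132, -0.002], [-0.132, -0.991, -0.0], [-0.002, 0.0, -1.0]]
contact_force: [-4.0, -0.5, 7.8]
opening: 0.241
gripper_force: 30.7
```

Request:
jog_arm:
  plan:
    - [0,0,0,0,0,0,0.35]
    - [0,0,0,0,0,0,0.5]
    - [0,0,0,0,0,0,0.5]
    - [0,0,0,0,0,0,0.5]
    - [0,0,0,0,0,0,0.5]
    - [0,0,-0.1,0,0,0,0.5]
    - [0,0,-0.3,0,0,0,0.5]
    - [0,0,-0.5,0,0,0,0.5]
    - [0,0,-0.7,0,0,0,0.5]
    - [0,0,-0.85,0,0,0,0.6]
    - [0,0,-0.85,0,0,0,0.6]
    - [0,0,-0.85,0,0,0,0.6]

```text
clock: 15.68
tcp_pos: [0.481, 0.0715, 0.23]
orientation: [[0.991, -0.133, 0.006], [-0.133, -0.991, -0.0], [0.006, -0.001, -1.0]]
contact_force: [-0.2, 0.6, 0.0]
opening: 0.6
gripper_force: 0.0
```

Run:
```python
from h import *
o=get_obs();i=camera_info("wrist");im,d=camera("wrist");cv2.imwrite("pics/w6.png",im)
for w in((.4879,.151),(.4791,.0709)):
    u,v=proj(i,np.array([*w,.062])).astype(int)
    stick(d,i,(u-45,u+45,max(v-95,0),v+85),.062,.054,.072)
# handle from top and scene views: brown mask centroid
for n in("top","scene"):
    im,d=camera(n);j=camera_info(n);hs=cv2.cvtColor(im,cv2.COLOR_BGR2HSV)
    c=np.array([.65,.086,.301]);u,v=proj(j,c).astype(int);print(n,"pred",u,v)
    cv2.imwrite(f"pics/{n}h.png",cv2.resize(im[max(v-40,0):v+40,u-50:u+50],None,fx=4,fy=4))
    np.savez(n+"h.npz",im=im,d=d)
a=cv2.imread("pics/toph.png");b=cv2.imread("pics/sceneh.png")
cv2.imwrite("pics/hh.png",np.hstack([a,b]))
```

```text
3164 mean [0.4917 0.1494] rect [488.  149.9] [ 23.5 129. ] ang -7.95
2959 mean [0.4803 0.072 ] rect [476.7  72.4] [ 21.9 129.2] ang -7.8
top pred 229 226
scene pred 294 164
```

View pics/w6.png

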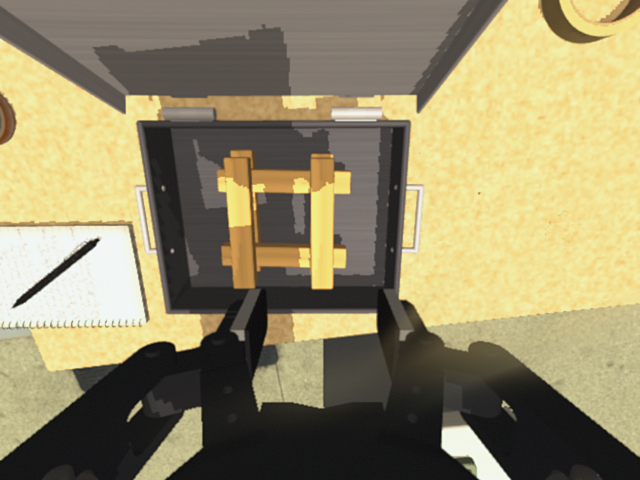

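View pics/hh.png

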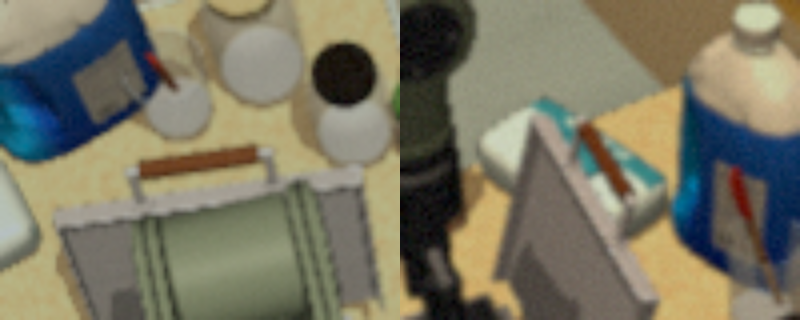

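The third layer looks good: both sticks lie above the bottom pair, at (240,220) and (322,220). In the pair of crops the handle is at (199,163) in the top part and at (606,160) in the scene part. I'll triangulate it.

```bash
cat >> h.py <<'E'
def tri(rays):
    A=np.zeros((3,3));b=np.zeros(3)
    for o,r in rays:
        r=r/np.linalg.norm(r);M=np.eye(3)-np.outer(r,r);A+=M;b+=M@o
    return np.linalg.solve(A,b)
E
python3 - <<'E'
from h import *
T=camera_info("top");S=camera_info("scene")
P={}
for n,a,b in(("mid",(199,163),(206.5,159.5)),("left",(140,170),(183,127)),("right",(258,155),(230,192))):
    rs=[ray(T,a[0]/4+179-.375,a[1]/4+186-.375),ray(S,b[0]/4+244-.375,b[1]/4+124-.375)]
    P[n]=tri(rs);r=rs[0];e=[np.linalg.norm(np.cross(P[n]-o,d/np.linalg.norm(d))).round(4) for o,d in rs]
    print(n,P[n].round(4),e)
c=np.array([.4845,.1105]);y=np.radians(-7.7);ex=np.array([np.cos(y),np.sin(y)]);ey=np.array([-np.sin(y),np.cos(y)])
m=P["mid"][:2]-c;print("smoker frame",m@ex,m@ey,P["mid"][2]); e=P["left"]-P["right"];print(np.linalg.norm(e),np.degrees(np.arctan2(-e[0],e[1])))
# tall things near: depth points of top view within 0.12 of handle & z>.2, below hood colour
z=np.load("toph.npz");d=z["d"];vs,us=np.mgrid[150:240:2,150:300:2];Q=[]
for u,v in zip(us.ravel(),vs.ravel()):
    o,r=ray(T,u,v);Q.append(o+r*d[v,u])
Q=np.array(Q);L=np.c_[(Q[:,:2]-c)@ex,(Q[:,:2]-c)@ey,Q[:,2]]
k=(L[:,2]>.15)&(L[:,2]<.4)&(L[:,0]>.19)
for g in range(-20,30,5):
    kk=k&(L[:,1]>=g/100)&(L[:,1]<g/100+.05)
    if kk.any(): print(g,L[kk,0].min().round(3),L[kk,2].max().round(3))
E
```

```text
mid [0.6542 0.0896 0.2987] [np.float64(0.0002), np.float64(0.0002)]
left [0.6593 0.1344 0.2989] [np.float64(0.0016), np.float64(0.0016)]
right [0.6486 0.0446 0.3005] [np.float64(0.0015), np.float64(0.0015)]
smoker frame 0.1709777289882705 0.002058305562318204 0.2986609822785422
0.09042108707897126 -6.787586885300199
-20 0.48 0.159
-15 0.268 0.162
-10 0.279 0.2
-5 0.337 0.202
0 0.297 0.212
5 0.33 0.293
10 0.312 0.322
15 0.314 0.339
20 0.325 0.356
25 0.433 0.226
```

Run:
```python
from h import *
chain([((.483,.078,.42),Rdown(37)),((.57,.085,.42),Rdown(82.5)),((.6535,.0892,.39),Rdown(82.5)),((.6535,.0892,.281),Rdown(82.5))])
```

```text
t 15.8333 at [0.478  0.0716 0.2255]
[0.017, -0.035, -0.972, -0.001, 0.002, -0.496] rows>= 7.0
[0.368, 0.234, 0.0, 0.0, 0.0, -0.506] rows>= 7.0
[0.075, 0.411, 0.15, 0.0, 0.0, 0.0] rows>= 3.0
[0.0, 0.0, 0.545, 0.0, 0.0, 0.0] rows>= 3.0
```

Request:
jog_arm:
  plan:
    - [0,0,-0.2,0,0,-0.03,0.6]
    - [0,0,-0.4,0,0,-0.1,0.6]
    - [0,0,-0.6,0,0,-0.18,0.6]
    - [0.01,-0.02,-0.8,0,0,-0.26,0.6]
    - [0.017,-0.035,-0.95,0,0,-0.34,0.6]
    - [0.017,-0.035,-0.97,0,0,-0.42,0.6]
    - [0.017,-0.035,-0.97,0,0,-0.49,0.6]
    - [0.017,-0.035,-0.97,0,0,-0.496,0.6]
    - [0.017,-0.035,-0.97,0,0,-0.496,0.6]

```text
clock: 16.58
tcp_pos: [0.4832, 0.078, 0.4192]
orientation: [[0.8, 0.6, -0.004], [0.6, -0.8, 0.0], [-0.003, -0.003, -1.0]]
contact_force: [-0.4, 0.4, -0.2]
opening: 0.597
gripper_force: 0.0
```

Request:
jog_arm:
  plan:
    - [0.05,0.03,0,0,0,-0.07,0.6]
    - [0.1,0.06,0,0,0,-0.14,0.6]
    - [0.15,0.09,0,0,0,-0.21,0.6]
    - [0.2,0.12,0,0,0,-0.28,0.6]
    - [0.26,0.16,0,0,0,-0.35,0.6]
    - [0.31,0.2,0,0,0,-0.42,0.6]
    - [0.36,0.23,0,0,0,-0.49,0.6]
    - [0.368,0.234,0,0,0,-0.506,0.6]
    - [0.368,0.234,0,0,0,-0.506,0.6]
    - [0.368,0.234,0,0,0,-0.506,0.6]

```text
clock: 17.42
tcp_pos: [0.57, 0.0849, 0.4203]
orientation: [[0.133, 0.991, -0.003], [0.991, -0.133, -0.0], [-0.0, -0.003, -1.0]]
contact_force: [0.0, 0.1, -0.0]
opening: 0.599
gripper_force: 0.0
```

Run:
```python
from h import *
print(get_obs()["qpos"])
chain([((.6535,.0892,.37),Rdown(82.5)),((.6535,.0892,.281),Rdown(82.5))])
```

```text
[-2.21174785e-03  1.37244836e-01  1.24181754e+00 -1.75177416e-05
  1.76525111e+00  1.31002128e-01]
t 17.4167 at [0.57   0.0849 0.4203]
[0.077, 0.412, 0.25, -0.002, 0.0, -0.001] rows>= 3.0
[0.0, 0.0, 0.445, 0.0, 0.0, 0.0] rows>= 3.0
```

Request:
jog_arm:
  plan:
    - [0.02,0.14,0.02,0,0,0,0.65]
    - [0.05,0.28,0.05,0,0,0,0.65]
    - [0.077,0.4,0.1,0,0,0,0.65]
    - [0.077,0.412,0.17,0,0,0,0.65]
    - [0.077,0.412,0.25,0,0,0,0.65]
    - [0.077,0.412,0.25,0,0,0,0.65]
    - [0.077,0.412,0.25,0,0,0,0.65]

```text
clock: 18.0
tcp_pos: [0.6532, 0.0896, 0.3703]
orientation: [[0.131, 0.991, -0.003], [0.991, -0.131, 0.0], [-0.0, -0.003, -1.0]]
contact_force: [0.0, 0.6, 1.8]
opening: 0.652
gripper_force: 0.0
```

Run:
```python
from h import *
o=get_obs();i=camera_info("wrist");im,d=camera("wrist");cv2.imwrite("pics/w7.png",im)
chain([((.6535,.0892,.281),Rdown(82.5))])
hs=cv2.cvtColor(im,cv2.COLOR_BGR2HSV)
print(proj(i,np.array([.6535,.0892,.308])))
```

```text
t 18.05 at [0.6537 0.0895 0.372 ]
[-0.002, -0.001, 0.455, -0.0, 0.0, -0.0] rows>= 3.0
[320.62225146 258.5551973 ]
```

View pics/w7.png

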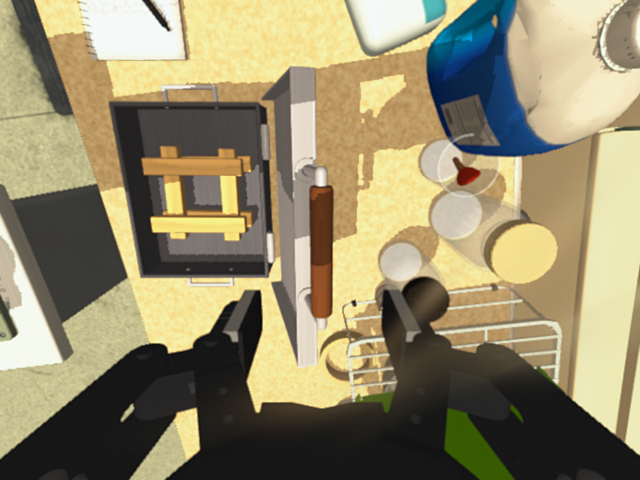

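The wrist view shows the handle centred at (321,252), midway between the fingers at (245,320) and (400,320). I'll descend straight and close.

Request:
jog_arm:
  plan:
    - [0.01,0,0.1,0,0,0,0.65]
    - [0.02,0,0.2,0,0,0,0.65]
    - [0.02,0,0.3,0,0,0,0.65]
    - [0.02,0,0.4,0,0,0,0.65]
    - [0.02,0,0.45,0,0,0,0.65]
    - [0.02,0,0.45,0,0,0,0.65]
    - [0.02,0,0.45,0,0,0,0.65]

```text
clock: 18.63
tcp_pos: [0.6549, 0.0935, 0.2827]
orientation: [[0.13, 0.992, 0.001], [0.992, -0.13, 0.0], [0.0, 0.001, -1.0]]
contact_force: [-0.5, -0.0, -0.4]
opening: 0.654
gripper_force: 0.0
```

Request:
jog_arm:
  plan:
    - [0,0,0,0,0,0,0.3]
    - [0,0,0,0,0,0,0.2]
    - [0,0,0,0,0,0,0]
    - [0,0,0,0,0,0,0]
    - [0,0,0,0,0,0,0]
    - [0,0,0,0,0,0,0]
    - [0,0,0,0,0,0,0]
    - [0,0,0,0,0,0,0]
  newtons: 40

```text
clock: 19.3
tcp_pos: [0.6532, 0.0938, 0.2837]
orientation: [[0.129, 0.992, -0.003], [0.992, -0.129, 0.0], [-0.0, -0.003, -1.0]]
contact_force: [-6.6, 0.8, 5.4]
opening: 0.171
gripper_force: 39.3
```

```bash
cat > arc.py <<'E'
from h import *
import sys
ex=np.array([np.cos(np.radians(-7.5)),np.sin(np.radians(-7.5)),0]);ez=np.array([0,0,1.])
def rel(a): return -(0.239*np.cos(a)-.006*np.sin(a))*ex+(.239*np.sin(a)+.006*np.cos(a))*ez
G0=np.array([.6532,.0938,.3027])
H=G0-rel(1.85)
def pose(a):
    R=Rdown(82.5,-30*(1.85-a)/(1.85-1.047)); return H+rel(a)+.019*R[:,2],R
def angle():
    o=get_obs();g=o["tcp_pos"]-.019*o["orientation"][:,2]-H
    return np.arctan2(g[2],-(g@ex))-np.arctan2(.006,.239)
def rows(a0,a1,n):
    p,R=pose(a0)
    for k in range(1,n+1):
        q,S=pose(a0+(a1-a0)*k/n)
        print(np.r_[R.T@(q-p)/.2,Rn.from_matrix(R.T@S).as_rotvec()/(np.pi/2)].round(3).tolist())
E
python3 - <<'E'
from arc import *
print(angle())
A=[1.85,1.65,1.45,1.25,1.047]
for k in range(4): print(A[k]);rows(A[k],A[k+1],5)
E
```

```text
1.8502895089329334
1.85
[-0.0, -0.043, -0.013, -0.017, -0.0, 0.0]
[0.0, -0.087, -0.025, -0.033, 0.0, -0.0]
[0.0, -0.132, -0.035, -0.05, -0.0, -0.0]
[0.0, -0.176, -0.043, -0.066, 0.0, -0.0]
[0.0, -0.221, -0.049, -0.083, -0.0, 0.0]
1.65
[-0.0, -0.044, -0.01, -0.017, 0.0, -0.0]
[-0.0, -0.089, -0.019, -0.033, 0.0, -0.0]
[-0.0, -0.134, -0.025, -0.05, 0.0, -0.0]
[-0.0, -0.179, -0.03, -0.066, 0.0, 0.0]
[-0.0, -0.224, -0.033, -0.083, 0.0, -0.0]
1.45
[0.0, -0.045, -0.007, -0.017, 0.0, -0.0]
[0.0, -0.09, -0.012, -0.033, 0.0, -0.0]
[-0.0, -0.135, -0.015, -0.05, -0.0, -0.0]
[0.0, -0.18, -0.017, -0.066, -0.0, 0.0]
[0.0, -0.226, -0.016, -0.083, 0.0, -0.0]
1.25
[-0.0, -0.046, -0.004, -0.017, -0.0, 0.0]
[0.0, -0.092, -0.005, -0.034, -0.0, 0.0]
[-0.0, -0.138, -0.005, -0.051, 0.0, -0.0]
[0.0, -0.184, -0.003, -0.067, -0.0, 0.0]
[-0.0, -0.23, 0.001, -0.084, -0.0, 0.0]
```

Request:
jog_arm:
  plan:
    - [0,-0.022,-0.007,-0.008,0,0,0]
    - [0,-0.043,-0.013,-0.017,0,0,0]
    - [0,-0.065,-0.019,-0.025,0,0,0]
    - [0,-0.087,-0.025,-0.033,0,0,0]
    - [0,-0.132,-0.035,-0.05,0,0,0]
    - [0,-0.176,-0.043,-0.066,0,0,0]
    - [0,-0.221,-0.049,-0.083,0,0,0]
    - [0,-0.221,-0.049,-0.083,0,0,0]
    - [0,-0.221,-0.049,-0.083,0,0,0]

```text
clock: 20.05
tcp_pos: [0.6118, 0.0992, 0.2932]
orientation: [[0.129, 0.982, 0.134], [0.992, -0.128, -0.017], [0.0, 0.135, -0.991]]
contact_force: [2.8, -0.5, 5.6]
opening: 0.172
gripper_force: 40.3
```

```bash
python3 -c "
from arc import *
print(angle(),get_obs()['contact_force'],get_obs()['ft_torque'],get_obs()['opening'])"
```

```text
1.6603660966322484 [ 2.79940491 -0.4959677   5.56728328] [-0.0881329  -0.82007403  0.03392539] 0.17160013727100887
```

Request:
jog_arm:
  plan:
    - [0,-0.022,-0.005,-0.008,0,0,0]
    - [0,-0.044,-0.01,-0.017,0,0,0]
    - [0,-0.089,-0.019,-0.033,0,0,0]
    - [0,-0.134,-0.025,-0.05,0,0,0]
    - [0,-0.179,-0.03,-0.066,0,0,0]
    - [0,-0.224,-0.033,-0.083,0,0,0]
    - [0,-0.224,-0.033,-0.083,0,0,0]
    - [0,-0.224,-0.033,-0.083,0,0,0]

```text
clock: 20.72
tcp_pos: [0.5663, 0.1051, 0.2935]
orientation: [[0.129, 0.958, 0.257], [0.992, -0.125, -0.033], [0.0, 0.26, -0.966]]
contact_force: [-0.9, -1.3, 6.5]
opening: 0.174
gripper_force: 42.3
```

Request:
jog_arm:
  plan:
    - [0,-0.022,-0.003,-0.008,0,0,0]
    - [0,-0.045,-0.007,-0.017,0,0,0]
    - [0,-0.09,-0.012,-0.033,0,0,0]
    - [0,-0.135,-0.015,-0.05,0,0,0]
    - [0,-0.18,-0.017,-0.066,0,0,0]
    - [0,-0.226,-0.016,-0.083,0,0,0]
    - [0,-0.226,-0.016,-0.083,0,0,0]
    - [0,-0.226,-0.016,-0.083,0,0,0]

```text
clock: 21.38
tcp_pos: [0.5217, 0.1109, 0.2846]
orientation: [[0.129, 0.916, 0.379], [0.992, -0.12, -0.05], [-0.0, 0.382, -0.924]]
contact_force: [-3.3, -1.0, 8.3]
opening: 0.173
gripper_force: 43.0
```

```bash
python3 -c "
from arc import *
print(angle(),get_obs()['contact_force'],get_obs()['ft_torque'],get_obs()['opening'])"
```

```text
1.2543906405826237 [-3.32165817 -0.96399561  8.26907381] [-0.1111246   0.16662858  0.04041   ] 0.1727256916121581
```

Request:
jog_arm:
  plan:
    - [0,-0.023,-0.002,-0.008,0,0,0]
    - [0,-0.046,-0.004,-0.017,0,0,0]
    - [0,-0.092,-0.005,-0.034,0,0,0]
    - [0,-0.138,-0.005,-0.051,0,0,0]
    - [0,-0.184,-0.003,-0.067,0,0,0]
    - [0,-0.21,-0.001,-0.077,0,0,0]
    - [0,-0.23,0.001,-0.084,0,0,0]
    - [0,-0.23,0.001,-0.084,0,0,0]
    - [0,-0.23,0.001,-0.084,0,0,0]
    - [0,-0.23,0.001,-0.084,0,0,0]
    - [0,-0.23,0.001,-0.084,0,0,0]
    - [0,-0.23,0.001,-0.084,0,0,0]

```text
clock: 22.38
tcp_pos: [0.4807, 0.1162, 0.2675]
orientation: [[0.13, 0.858, 0.497], [0.992, -0.112, -0.065], [-0.0, 0.501, -0.865]]
contact_force: [-6.3, -1.5, 10.2]
opening: 0.174
gripper_force: 43.6
```

```bash
python3 -c "
from arc import *
o=get_obs();print(angle(),o['contact_force'],o['ft_torque'],o['opening'],abs(o['qd']).max())
im,d=camera('scene');cv2.imwrite('pics/s9.png',im)"
```

```text
1.0550391527315222 [-6.27433074 -1.45941645 10.21759777] [-0.22262559 -0.04224615 -0.11781103] 0.1740032969620266 0.0024910374876607353
```

View pics/s9.png

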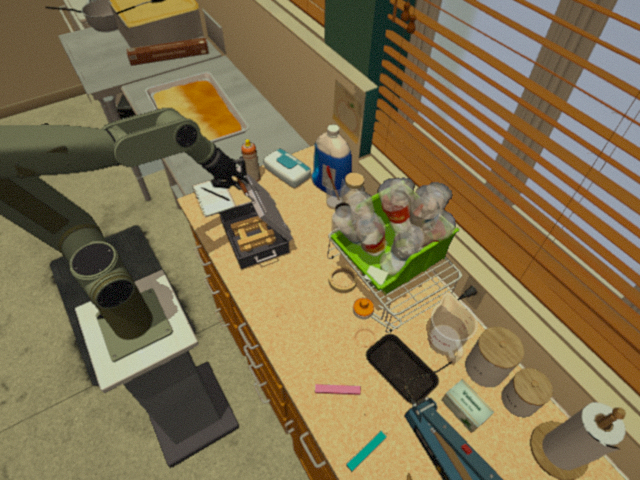

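The hood is held at about 60.4° by the gripper near (240,180). The crib at (255,235) is intact and the bystanders are standing. Handing in.

```bash
python3 -c "
from cell import job_done
print(job_done())"
```

```text
the job is handed in; nothing more can be done
None
```

The job is handed in: both sticks lie on the crib as its third layer, and the gripper holds the hood at about 60 degrees (1.055 rad, worked out from the gripper's position); no verdict was returned.

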